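# Hold the stopper ready over the open spice jar

## Robot

A 6-joint arm with a two-finger parallel gripper is mounted at the origin on the work surface. World frame = base frame: x ahead of the robot, y to its left, z up, the work surface at z = 0. Lengths are in m, angles in rad, forces in N, time in s.
With the tool pointing down it reaches from about 0.375 to 0.975 m from the base axis. Payload 3.8 kg.
Tool frame: the origin (TCP) lies at the very end of the fingers, on their centre line; the grasp point (between the pads) lies 19 mm behind it; z points along the fingers, y is the line along which they close (so a half turn about z gives the same grasp; the last joint's range is limited). The gripper opens to 85 mm and grips with 20 to 120 N. Pads are 22 mm wide; open, the fingers measure 114 mm over their backs; the gripper's body (76 mm by 85 mm) begins 54 mm behind the grasp point. The pads swing forward as they close: fully open they stand 13 mm farther back than shut.
Start: joints at [1.265, 0.264, 1.604, -0, 1.274, -0.037], TCP at [0.179, 0.651, 0.231] pointing down, gripper open.
Joint ranges: [-2.63, 2.63], [-0.94, 2.18], [0.31, 2.57], [-1.31, 4.45], [0, 2.66], [-2.55, 2.55]. Speed limits (rad/s): [2.57, 2.57, 3.14, 3.14, 3.14, 3.14].

## Interface

Orientations are given as a rotation vector (axis times angle).
In Python, from workcell import bot gives the robot as it stands.
- The arm moves only by the shell command python3 -m creep 'ROWS' [FORCE]. ROWS is JSON, a list of rows, each a list of 5 numbers: the shift along the tool's x, y, z in units of 0.05 m (1.0 is 0.05 m), then the turn about the tool's z in units of 0.1 rad (1.0 is 0.1 rad), then the opening, from 0 (shut) to 1 (fully open). In form: [[tx, ty, tz, spin, hand], ...]. A call has 1 to 20 rows; each row shifts and turns the commanded pose from where the row before left it, along the tool's axes as they then stand; what a row does not reach is not made up. A row lasts 1/8 s, in which the tool goes at most 62.5 mm and 10.7 degrees, less where a joint would pass 70% of its speed; a pose out of reach is approached as far as the arm can. A call with a number of a shift or a turn outside -1 to 1 is refused whole. A call with a gripper value outside its range is refused whole. The fingers move at their own pace and stop on an object; FORCE is the grip in N (left out, the last holds). Time passes only in rows, so rows that do not move let the fingers close. It gives the time, the measured TCP pose, the force, the opening and the grip force at its end, in the units of the state.
- bot.read_state(): the state, without advancing time (a new reading comes with each control period).
- bot.read_camera(name): name is "scene" or "side" or "wrist"; returns a dict with "pixels" (400x640x3 uint8, red, green, blue), "vfov" (degrees; the focal length in pixels is half the picture's height over the tangent of half this angle, whatever the lens; pixels are square), "cx", "cy" (the principal point, pixels), "world_to_cam" (4x4, takes a point from world to camera coordinates). Camera axes: x right, y down, z forward; pixel columns grow to the right and rows downward; lengths in m; the calibration is good to about 2 mm. A picture is of the moment at which its call begins. There is no depth.
- bot.finish_job(): hands the job in; it is judged then, once.
Trained networks look in a picture, given as the dict that the camera call returned (one of the last four; its "shot" number tells which), for a name from the list of things; names that differ only in an ending like _2 or _b are one class to them, and where a whole thing is asked for, a point or a joint stands for the part that bears it (a point fixed in the world has none). Each returns a list of dicts, best first, with "score" (0 to 1); they miss things now and then, are a little off and sometimes report something else, mostly with a low value. They report only what shows in the picture. A call takes as long as a camera call. They do not tell look-alikes from the thing itself.
- bot.look_for(target, picture): "bbox" ([left, top, right, bottom] in pixels, round what is visible of it).
- bot.regions_of(target, picture): "mask" (400x640 bool, what is visible of it) and "bbox" ([left, top, right, bottom] in pixels, round what is visible of it).
The state is a dict: "time": time; "q": joint angles; "joint_vel": joint speeds; "joint_torque": joint torques, N m; "tool_pos": TCP position; "tcp_rot": TCP orientation; "wrist_force": force on the tool from outside, world axes, zero at the start; "torque": the same for the moment, N m; "width": opening from 0.0 (shut) to 1.0 (fully open); "grip_force": force on a finger pad.
Only numpy, scipy, OpenCV 4.12 (cv2) and the standard library are available. Lean on these libraries where they do the work, as an engineer would, in place of code of your own. Each camera call takes 0.05 s, during which the arm holds its last target. There are 200 camera calls.

## Task

Take the one large wood-topped stopper out of the pocket tray by its head, carry it over the finished jars, and stop with it upright and centred over the mouth of the open wide-necked jar in the crate, its cork end hovering just above the rim (half a centimetre to a centimetre) and touching nothing, so that the resident can press it in herself. Finish there, still holding the stopper still in the gripper: do not lower it onto the jar or let go. Leave the jars, the small stoppers and the ribbon spool where they stand.

Things in the scene. Friction and masses are not known exactly. Their poses are not given: they have to be found in the camera images.
- stopper: The one large stopper: round wooden head 36 mm across, 14 mm high, on a cork shank 24 mm across, 18 mm long (its end tapers to 18 mm); 32 mm tall, about 13 to 22 g. Origin: centre of the shank's flat end, z towards the head. Starts upright in a tray pocket, end on the pocket floor, underside of the head 5 mm above the tray's top. Grip it by the head.
- stopper_head (a point): Centre of the large stopper's wooden head, 25 mm above the end of its shank.
- tray: White pocket tray, 140 x 200 x 18 mm (its x, y, z), thin flange round the foot, fixed to the table. Six round pockets, 28 mm wide, 13 mm deep (floor 5 mm above the table), at x = -30, +30 and y = -60, 0, +60 mm in its frame; four hold a stopper, two are empty; which stopper is where varies. Origin: centre of the underside, on the table.
- wide_jar: Open glass jar with the wide neck, standing upright in one of the crate's cells: body 64 mm across, narrowing to a neck 38 mm across outside, 95 mm high, cinnamon sticks inside. Loose. Origin: centre of the underside, z up.
- wide_jar_mouth (a point): Centre of the wide jar's mouth, level with its rim, 95 mm above the jar's underside; the opening is 30 mm across. z points up.
- narrow_jar: The other open jar, in another cell: same body and height, but a narrow neck 27 mm across with a 19 mm opening (for a small stopper). Origin: centre of the underside, z up. Must not be knocked.
- crate: Low plywood crate, 172 x 252 x 60 mm (its x, y, z), fixed to the table, 6 mm walls and floor, divided into 2 (x) by 3 (y) cells about 80 mm apart with one jar in each, which is where varies. Origin: centre of the underside, on the table.
- jar_a: Finished jar standing upright in another cell of the crate, glass 64 mm across, closed by a pressed-in wood-topped stopper whose top is 113 mm above the jar's underside. Origin: centre of the underside, z up. Must not be knocked. Large stopper, 36 mm head.
- jar_b: Finished jar standing upright in another cell of the crate, glass 64 mm across, closed by a pressed-in wood-topped stopper whose top is 113 mm above the jar's underside. Origin: centre of the underside, z up. Must not be knocked. Large stopper, 36 mm head, hazelnuts inside.
- jar_c: Finished jar standing upright in another cell of the crate, glass 64 mm across, closed by a pressed-in wood-topped stopper whose top is 113 mm above the jar's underside. Origin: centre of the underside, z up. Must not be knocked. Narrow neck, small stopper, 26 mm head.
- jar_d: Finished jar standing upright in another cell of the crate, glass 64 mm across, closed by a pressed-in wood-topped stopper whose top is 113 mm above the jar's underside. Origin: centre of the underside, z up. Must not be knocked. Large stopper, 36 mm head.
- small_a: Small wood-topped stopper standing in another tray pocket: head 26 mm across, 14 mm high, on a cork shank 16 mm across, 18 mm long, 32 mm tall in all. Origin: centre of the shank's end, z up. Stays in the tray.
- small_b: Small wood-topped stopper standing in another tray pocket: head 26 mm across, 14 mm high, on a cork shank 16 mm across, 18 mm long, 32 mm tall in all. Origin: centre of the shank's end, z up. Stays in the tray.
- small_c: Small wood-topped stopper standing in another tray pocket: head 26 mm across, 14 mm high, on a cork shank 16 mm across, 18 mm long, 32 mm tall in all. Origin: centre of the shank's end, z up. Stays in the tray.
- tall_jar: Tall closed glass jar standing on the table between the tray and the crate, 66 mm across, its stopper's top 143 mm above the table. Origin: centre of the underside. Loose; must not be knocked.
- ribbon: Spool of ribbon lying flat on the table between tray and crate, 64 mm across, 32 mm high. Origin: centre of the underside.
Not all that is in view belongs to the job. What is shaped like the wide_jar but green or turquoise is not meant.

How it is judged:
On the way:
1. the large stopper is plucked out of its pocket and held clear of the tray (contact force between the fingers and stopper above 2 N and z of stopper in the frame of tray above 0.035 m), for 0.1 s.
At the end, for the whole second after the job is handed in: The gripper holds the large stopper still, upright within 0.1 rad, its cork end within 5 mm sideways of the centre of the wide jar's mouth and 2 to 16 mm above the rim; neither it nor the robot touches that jar; all jars stand within 6 mm, the small stoppers within 12 mm of their starts (contact force between the fingers and stopper above 2 N and horizontal distance between stopper and wide_jar_mouth below 0.005 m and z of stopper in the frame of wide_jar_mouth between 0.002 and 0.016 m and angle between stopper's own z axis and vertical below 0.1 rad and linear speed of stopper below 0.01 m/s and contact force between each of stopper, the arm, the fingers and wide_jar below 0.05 N and angle between wide_jar's own z axis and vertical below 0.06 rad and distance of each of wide_jar, narrow_jar, jar_a, jar_b, jar_c, jar_d, tall_jar from where it was at the start of the episode below 0.006 m and distance of each of small_a, small_b, small_c from where it was at the start of the episode below 0.012 m); the arm keeps its last pose, push and grip.
It fails at once if the stopper touches the open wide-necked jar (contact force between stopper and wide_jar above 0.3 N).
It fails at once if a jar is shifted by more than 6 mm or tipped (distance of any of wide_jar, narrow_jar, jar_a, jar_b, jar_c, jar_d, tall_jar from where it was at the start of the episode above 0.006 m or angle between any of wide_jar, narrow_jar, jar_a, jar_b, jar_c, jar_d, tall_jar's own z axis and vertical above 0.15 rad).
It fails at once if a small stopper is moved by more than 12 mm or lifted out (distance of any of small_a, small_b, small_c from where it was at the start of the episode above 0.012 m).
It fails at once if the ribbon spool is shoved by more than 30 mm (distance of ribbon from where it was at the start of the episode above 0.03 m).
It also fails if it takes over 43 s, if anything falls off the work surface, if the arm or the gripper's body presses on something with over 40 N, if the wrist force passes 120 N, or if a joint passes its speed limit or range.

## Working session

There is one attempt and no reset: what is moved stays moved. The work goes in short steps, Python scripts to look and compute and a shell command to move; the robot and the scene stay as the last step left them, time stands still between calls to the robot, and variables do not carry over. Pictures are saved under pics/ and viewed, at most 10 in all, crops included, and the job is handed in when it is done.

```bash
mkdir -p pics; cat > h.py <<'E'
import numpy as np, cv2
from workcell import bot
from scipy.spatial.transform import Rotation as R
def K(p):
    f=200/np.tan(np.radians(p['vfov'])/2); return f,p['cx'],p['cy']
def ray(p,u,v):
    f,cx,cy=K(p); T=np.array(p['world_to_cam']); d=T[:3,:3].T@np.array([(u-cx)/f,(v-cy)/f,1]); return -T[:3,:3].T@T[:3,3], d/np.linalg.norm(d)
def onz(p,u,v,z):
    o,d=ray(p,u,v); return o+d*(z-o[2])/d[2]
def proj(p,X):
    f,cx,cy=K(p); T=np.array(p['world_to_cam']); c=T[:3,:3]@np.array(X)+T[:3,3]; return np.array([f*c[0]/c[2]+cx,f*c[1]/c[2]+cy])
def tri(rs):
    A=np.zeros((3,3));b=np.zeros(3)
    for o,d in rs:
        P=np.eye(3)-np.outer(d,d);A+=P;b+=P@o
    X=np.linalg.solve(A,b); return X,[np.linalg.norm((np.eye(3)-np.outer(d,d))@(X-o)) for o,d in rs]
def save(p,n,box=None,s=1):
    im=p['pixels'][:,:,::-1]
    if box: im=im[box[1]:box[3],box[0]:box[2]]
    cv2.imwrite('pics/'+n+'.png',cv2.resize(np.ascontiguousarray(im),None,fx=s,fy=s,interpolation=cv2.INTER_CUBIC))
E
python3 - <<'E'
from h import *
s=bot.read_state();print(s['time'],s['tool_pos'],s['tcp_rot'],s['width'])
for c in ['scene','side','wrist']:
    p=bot.read_camera(c);save(p,c+'0');print(c,p['vfov'],ray(p,320,200))
    for t in ['stopper','wide_jar','narrow_jar','tall_jar','small_a','tray','crate','ribbon']:
        print(t,[(np.round(d['bbox']).astype(int).tolist(),round(d['score'],2)) for d in bot.look_for(t,p)])
E
```

```text
0.0 [0.17902925 0.65006881 0.22997562] [-0.42089992 -3.1128573   0.0034638 ] 0.998889958907895
scene 56.61472606237234 (array([1.16282122, 0.21923957, 0.54935472]), array([-0.77529608, -0.27123976, -0.5703902 ]))
stopper [([476, 208, 515, 258], 0.54)]
wide_jar [([371, 162, 396, 202], 0.95), ([433, 172, 464, 208], 0.88), ([424, 226, 461, 267], 0.69), ([348, 271, 386, 330], 0.67)]
narrow_jar [([461, 240, 506, 284], 0.91)]
tall_jar [([217, 181, 228, 193], 0.62)]
small_a [([255, 198, 268, 213], 0.58), ([295, 234, 326, 267], 0.51), ([243, 183, 251, 197], 0.45)]
tray [([187, 181, 290, 227], 0.86), ([239, 183, 250, 199], 0.42)]
crate [([372, 197, 528, 314], 0.78)]
ribbon [([293, 228, 327, 267], 0.76)]
side 57.571907789653835 (array([ 0.2841847 , -0.54288212,  0.67215791]), array([ 0.2925861 ,  0.66051671, -0.69145575]))
stopper [([352, 326, 366, 347], 0.85)]
wide_jar [([352, 141, 381, 178], 0.71), ([293, 134, 312, 156], 0.69), ([220, 189, 252, 230], 0.69), ([212, 151, 241, 190], 0.66), ([340, 268, 360, 285], 0.51)]
narrow_jar []
tall_jar [([302, 178, 331, 241], 0.59)]
small_a [([379, 314, 394, 330], 0.71), ([340, 267, 356, 284], 0.59), ([333, 304, 350, 322], 0.54)]
tray [([292, 258, 419, 377], 0.61), ([341, 270, 357, 285], 0.6), ([349, 325, 370, 345], 0.43)]
crate [([254, 123, 326, 198], 0.68), ([290, 118, 311, 143], 0.26)]
ribbon [([344, 200, 366, 229], 0.74)]
wrist 60.898594884736156 (array([0.10744209, 0.66987964, 0.37389145]), array([ 0.28074811, -0.08388709, -0.9561085 ]))
stopper []
wide_jar []
narrow_jar []
tall_jar []
small_a []
tray []
crate []
ribbon []
```

View pics/scene0.png

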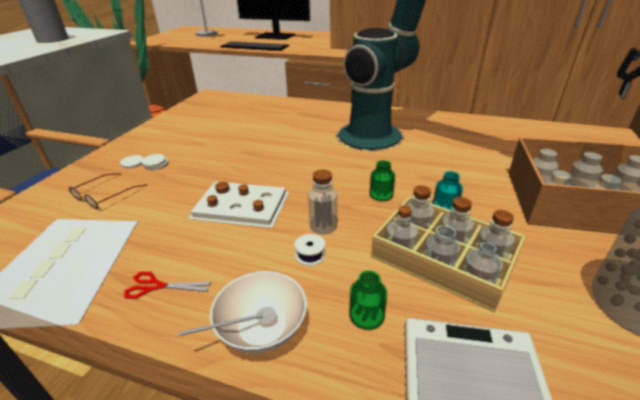

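View pics/side0.png

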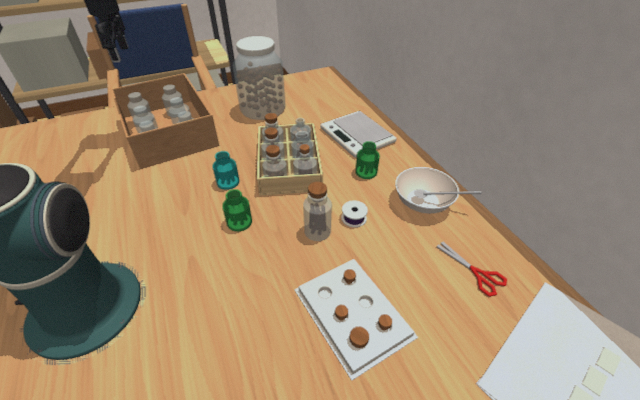

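View pics/wrist0.png

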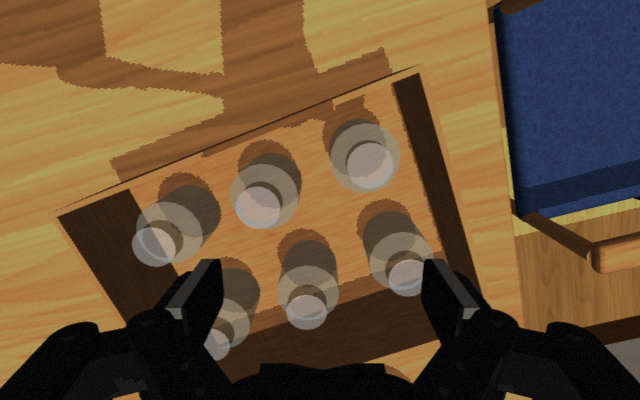

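The scene view shows the tray at (240,202) and the crate at (448,250). Its two open jars are near (443,240) and (486,260). The side view shows the tray's largest head near (359,337). The wrist view shows only a box of look-alike jars. Next I'll enlarge both views and triangulate.

```bash
python3 - <<'E'
from h import *
a=bot.read_camera('scene');b=bot.read_camera('side')
ca=cv2.resize(a['pixels'][175:310,365:535],None,fx=3.5,fy=3.5,interpolation=2)
def st(*l):
    h=max(x.shape[0] for x in l);return np.hstack([cv2.copyMakeBorder(x,0,h-x.shape[0],0,0,0) for x in l])
cr=lambda p,x0,y0,x1,y1,s:cv2.resize(p['pixels'][y0:y1,x0:x1],None,fx=s,fy=s,interpolation=2)
top=st(cr(a,370,180,530,300,2.5),cr(b,250,105,330,200,3.1))
bot_=st(cr(a,185,170,295,235,3.5),cr(b,290,255,420,380,2.2))
w=max(top.shape[1],bot_.shape[1]);pad=lambda x:cv2.copyMakeBorder(x,0,0,0,w-x.shape[1],0)
o=np.vstack([pad(top),pad(bot_)]);print(o.shape)
cv2.imwrite('pics/crop1.png',o[:,:,::-1])
# head blobs (brown on white) in tray
for n,p,(x0,y0,x1,y1) in [('a',a,(190,178,285,225)),('b',b,(300,262,415,370))]:
    h=cv2.cvtColor(p['pixels'],cv2.COLOR_RGB2HSV)[y0:y1,x0:x1]
    m=((h[...,1]>110)&(h[...,2]<175)).astype(np.uint8)
    k,_,s,c=cv2.connectedComponentsWithStats(m)
    for i in range(1,k):
        if s[i,4]>25: print(n,s[i][:4]+[x0,y0,0,0],s[i,4],c[i]+[x0,y0],onz(p,*(c[i]+[x0,y0]),.032).round(4))
for p,pts in [(a,[(443,232),(486,250)]),(b,[(300,126),(303,137)])]:
    for q in pts: print(q,onz(p,*q,.101).round(3))
E
```

```text
(575, 671, 3)
a [216 182  12  11] 110 [221.76363636 186.7       ] [ 0.4743 -0.2917  0.032 ]
a [239 185   8  10] 66 [242.86363636 189.12121212] [ 0.4691 -0.2328  0.032 ]
a [208 196   9  10] 72 [211.875      200.20833333] [ 0.536  -0.2829  0.032 ]
a [254 200   8  11] 72 [257.72222222 204.81944444] [ 0.5215 -0.1647  0.032 ]
b [344 270  11  14] 119 [349.15966387 275.96638655] [ 0.5187 -0.166   0.032 ]
b [335 306  13  14] 139 [341.13669065 312.05035971] [ 0.4669 -0.2337  0.032 ]
b [379 315  13  15] 150 [384.78666667 321.85333333] [ 0.5336 -0.2847  0.032 ]
b [350 327  19  21] 296 [358.90878378 336.90540541] [ 0.4748 -0.2914  0.032 ]
(443, 232) [0.588 0.259 0.101]
(486, 250) [0.617 0.332 0.101]
(300, 126) [0.597 0.307 0.101]
(303, 137) [0.584 0.252 0.101]
```

View pics/crop1.png

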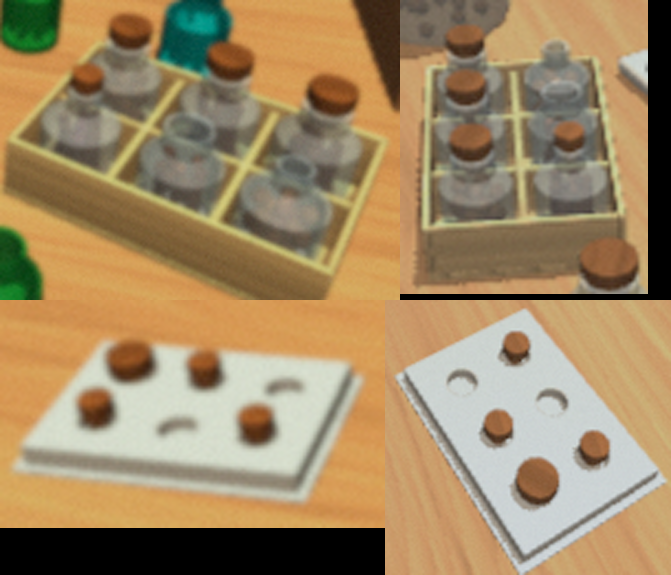

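The wide neck is the scene's front-middle jar at about (446,232), side (303,136); the narrow one is at scene (489,248). The large stopper is scene (222,187), side (359,337), with an area about twice that of the other three heads. Next: heights from triangulation, then the move plan.

```bash
cat >> h.py <<'E'
def plan(X,s=None):
    s=s or bot.read_state(); M=R.from_rotvec(s['tcp_rot']).as_matrix()
    return M.T@(np.array(X)-s['tool_pos'])/.05
E
python3 - <<'E'
from h import *
a=bot.read_camera('scene');b=bot.read_camera('side')
for n,pa,pb in [('S',(221.8,186.7),(358.9,336.9)),('1',(242.9,189.1),(341.1,312)),('2',(211.9,200.2),(384.8,321.9)),('3',(257.7,204.8),(349.2,276)),('wide',(446,232),(302.6,135.6))]:
    X,e=tri([ray(a,*pa),ray(b,*pb)]);print(n,X.round(4),np.round(e,4))
s=bot.read_state();M=R.from_rotvec(s['tcp_rot']).as_matrix();print(M.round(3),s['q'].round(3),s['time'])
T=np.array(bot.read_camera('wrist')['world_to_cam']);C=np.linalg.inv(T);print('cam in tool',(M.T@(C[:3,3]-s['tool_pos'])).round(4),(M.T@C[:3,:3]).round(3))
for X in [(.45,.45,.25),(.56,.2,.25)]: print(plan(X).round(2))
E
```

```text
S [ 0.4747 -0.2914  0.0322] [0.0001 0.0001]
1 [ 0.4674 -0.2334  0.031 ] [0.0004 0.0004]
2 [ 0.5341 -0.2843  0.0306] [0.0001 0.0001]
3 [ 0.5194 -0.1656  0.0306] [0.0003 0.0003]
wide [0.5861 0.263  0.0996] [0.0014 0.0014]
[[-0.964  0.266 -0.   ]
 [ 0.266  0.964 -0.   ]
 [ 0.    -0.    -1.   ]] [ 1.265  0.264  1.604  0.     1.274 -0.037] 1.55
cam in tool [ 0.0743 -0.0006 -0.1426] [[-0.001 -0.956 -0.292]
 [ 1.    -0.001 -0.001]
 [ 0.    -0.292  0.956]]
[-6.29 -2.43 -0.37]
[-9.74 -6.67 -0.37]
```

Triangulated heights fit: head 0.032, rim 0.0996 (expected 0.101). I'll turn 0.4 rad, which puts the fingers diagonal to the tray, and go to the wide jar.

```bash
python3 -m creep '[[0,0,-0.1,1,1],[0,0,-0.1,1,1],[0,0,-0.1,1,1],[0,0,-0.1,1,1],[-0.78,-0.07,0,0,1],[-0.78,-0.07,0,0,1],[-0.78,-0.07,0,0,1],[-0.78,-0.07,0,0,1],[-0.78,-0.07,0,0,1],[-0.78,-0.07,0,0,1],[-0.78,-0.07,0,0,1],[-0.78,-0.07,0,0,1],[-0.78,-0.07,0,0,1],[-0.78,-0.07,0,0,1],[-0.78,-0.07,0,0,1],[-0.78,-0.07,0,0,1],[0,0,0,0,1],[0,0,0,0,1]]'
python3 - <<'E'
from h import *
p=bot.read_camera('wrist');save(p,'w1');print(proj(p,(.5861,.263,.101)),proj(p,(.5861,.263,.006)))
import pickle;pickle.dump(p,open('w1.pkl','wb'))
for t in ['wide_jar_mouth','wide_jar','narrow_jar']:
  print(t,[(np.round(d['bbox'],1).tolist(),round(d['score'],2)) for d in bot.look_for(t,p)])
print(plan((.60,.21,.25)))
E
```

```text
time: 3.85
tool_pos: [0.5201, 0.3278, 0.2512]
tcp_rot: [-1.032, -2.967, -0.0]
wrist_force: [-0.5, 0.9, 0.3]
width: 1.001
grip_force: 0.0
[312.55073597 275.66910937] [314.6161812  236.73621662]
wide_jar_mouth [([123.2, 42.0, 216.5, 116.7], 0.92), ([1.8, 140.7, 111.8, 211.2], 0.87), ([282.0, 214.6, 342.4, 290.1], 0.77), ([299.9, 337.8, 342.1, 369.6], 0.71)]
wide_jar [([284.6, 211.2, 342.8, 291.3], 0.84), ([290.7, 340.3, 346.9, 370.1], 0.78), ([0.0, 137.6, 112.2, 207.5], 0.62), ([120.8, 44.5, 217.0, 117.1], 0.55)]
narrow_jar [([346.7, 190.7, 411.7, 263.2], 0.59)]
[-2.72916795 -0.866527    0.02670101]
```

View pics/w1.png

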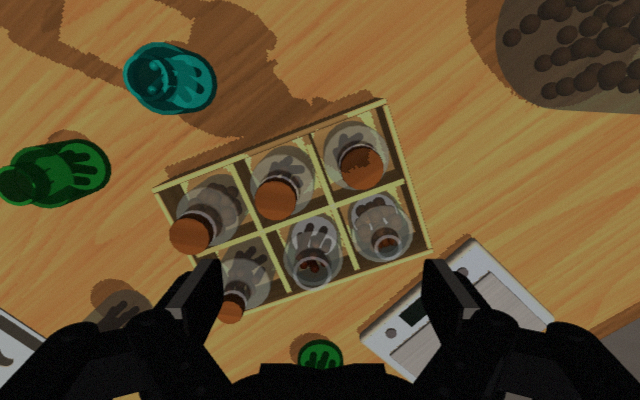

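The wrist picture shows the wide mouth at about (314,268), predicted (312.5,275.7). The narrow mouth is at (386,243), and the closed heads surround them. Now a second viewpoint.

```bash
python3 -m creep '[[-0.68,-0.2,0,0,1],[-0.68,-0.2,0,0,1],[-0.68,-0.2,0,0,1],[-0.68,-0.2,0,0,1],[0,0,0,0,1],[0,0,0,0,1]]'
python3 - <<'E'
from h import *
import pickle
q=pickle.load(open('w1.pkl','rb'));p=bot.read_camera('wrist');pickle.dump(p,open('w2.pkl','wb'))
o=[]
for x in (q,p):
    c=proj(x,(.5861,.263,.101)).round().astype(int);print(c)
    c=np.clip(c,40,[599,359]); im=x['pixels'][c[1]-40:c[1]+40,c[0]-40:c[0]+40,::-1];print('origin',c-40)
    o.append(cv2.resize(np.ascontiguousarray(im),(400,400),interpolation=2))
cv2.imwrite('pics/w12.png',np.hstack(o))
E
```

```text
time: 4.8
tool_pos: [0.6017, 0.2127, 0.2512]
tcp_rot: [-1.03, -2.967, -0.0]
wrist_force: [-0.2, 0.4, -0.0]
width: 1.001
grip_force: 0.0
[313 276]
origin [273 236]
[358 134]
origin [318  94]
```

View pics/w12.png

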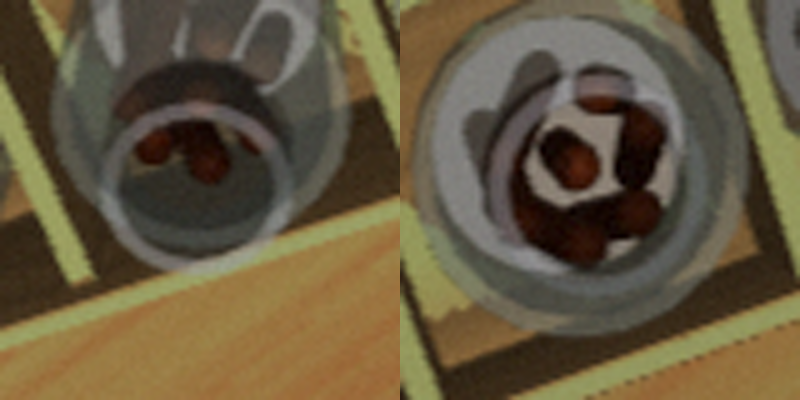

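View 1 shows the rim ring centred at crop (196,187). In view 2 it is around (190,172), less clear. I'll triangulate and overlay the projected rims as a check.

```bash
python3 - <<'E'
from h import *
import pickle
q=pickle.load(open('w1.pkl','rb'));p=pickle.load(open('w2.pkl','rb'))
a=bot.read_camera('scene');b=bot.read_camera('side')
r=[ray(q,312.1,273.2),ray(p,355.6,128.4),ray(a,446,232),ray(b,302.6,135.6)]
print(tri(r[:2]),tri(r),onz(q,312.1,273.2,.101),onz(p,355.6,128.4,.101))
X=tri(r)[0];X[2]=.101;o=[]
X=onz(q,312.1,273.2,.101)*.5+onz(p,355.6,128.4,.101)*.5;print(X)
for x,h,s in ((q,25,8),(p,25,8),(a,25,8),(b,25,8)):
    c=proj(x,X).round().astype(int);im=cv2.resize(np.ascontiguousarray(x['pixels'][c[1]-h:c[1]+h,c[0]-h:c[0]+h,::-1]),(2*h*s//2*1+0,)*2,interpolation=2)
    s=im.shape[0]/(2*h)
    im=cv2.resize(im,(390,290)) if 0 else im
    for rr,z,col in ((.019,.101,(255,255,0)),(.032,.05,(0,255,0))):
        P=np.array([proj(x,X+[rr*np.cos(t),rr*np.sin(t),z-.101]) for t in np.linspace(0,6.28,40)])
        cv2.polylines(im,[(((P-c+h)+.5)*s).round().astype(int)],True,col,1)
    o.append(cv2.resize(im,(290,290)))
cv2.imwrite('pics/ov.png',np.vstack([np.hstack(o[:2]),np.hstack(o[2:])]))
print(plan((.52,-.05,.25)),plan((.4747,-.2914,.16)))
E
```

```text
(array([0.58199964, 0.26464823, 0.10324598]), [np.float64(0.0009605167416289141), np.float64(0.0009605167416288896)]) (array([0.58430701, 0.26353843, 0.09883265]), [np.float64(0.0003236147166365921), np.float64(0.0025777131038216775), np.float64(0.0007228978587006885), np.float64(0.002754184013023601)]) [0.58375277 0.26433337 0.101     ] [0.58150706 0.26412987 0.101     ]
[0.58262991 0.26423162 0.101     ]
[-1.97416646 -5.14350229  0.02508495] [-4.25071365 -9.49687007  1.82395734]
```

View pics/ov.png

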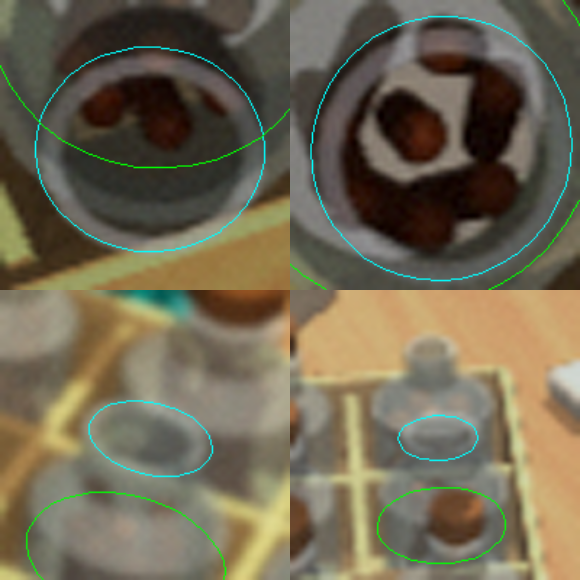

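The overlay matches the rim in all four views, so the mouth is at (0.583, 0.264, 0.101). Now to the tray, passing above the tall jar.

```bash
python3 -m creep '[[-0.3,-0.68,0,0,1],[-0.3,-0.68,0,0,1],[-0.3,-0.68,0,0,1],[-0.3,-0.68,0,0,1],[-0.3,-0.68,0,0,1],[-0.3,-0.68,0,0,1],[-0.3,-0.68,0,0,1],[-0.3,-0.68,0,0,1],[-0.3,-0.68,0,0,0.7],[-0.3,-0.68,0,0,0.7],[-0.3,-0.68,0.4,0,0.7],[-0.3,-0.68,0.4,0,0.7],[-0.3,-0.68,0.5,0,0.7],[-0.3,-0.68,0.5,0,0.7],[0,0,0,0,0.7],[0,0,0,0,0.7],[0,0,0,0,0.7]]' 30
python3 - <<'E'
from h import *
p=bot.read_camera('wrist');save(p,'w3')
h=cv2.cvtColor(p['pixels'],cv2.COLOR_RGB2HSV);m=((h[...,1]>110)&(h[...,2]<175)).astype(np.uint8)
for z in (.037,.023): print(z,proj(p,(.4747,-.2914,z)))
for d in bot.regions_of('stopper',p)[:4]:
    c,r=cv2.minEnclosingCircle(np.argwhere(d['mask'])[:,::-1].astype(np.float32));mm=cv2.moments(d['mask'].astype(np.uint8),True);c=(mm['m10']/mm['m00'],mm['m01']/mm['m00'])
    print(d['score'],np.round(d['bbox'],1),c,r,onz(p,*c,.035).round(4),onz(p,*c,.037).round(4))
print(plan((.4747,-.2914,.02)),bot.read_state()['q'])
E
```

```text
time: 7.08
tool_pos: [0.473, -0.291, 0.1625]
tcp_rot: [1.028, 2.966, -0.0]
wrist_force: [0.3, -0.5, 0.5]
width: 0.702
grip_force: 0.0
0.037 [323.62910565 192.09281733]
0.023 [323.54966545 187.64146981]
0.97 [302.  167.  345.1 210.7] (322.45908183632736, 189.20292747837658) 22.138559341430664 [ 0.4726 -0.291   0.035 ] [ 0.4722 -0.2906  0.037 ]
[-0.02760027  0.01712762  2.84761858] [-5.96763772e-01  9.16135939e-02  1.93712665e+00  1.71625305e-04
  1.11103510e+00 -1.50039586e+00]
```

View pics/w3.png

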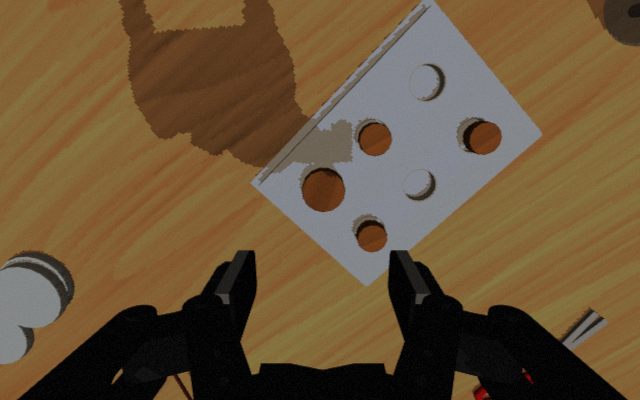

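The large head is at (323,189), 43 px wide; the small ones at (375,138), (372,236) and (482,137) are about 32 px. The fingers will come down on the free diagonals. Descend, check, then close.

```bash
python3 -m creep '[[0,0,0.5,0,0.7],[0,0,0.5,0,0.7],[0,0,0.5,0,0.7],[0,0,0.5,0,0.7],[0,0,0.4,0,0.7],[0,0,0.3,0,0.7],[0,0,0.15,0,0.7],[0,0,0,0,0.7],[0,0,0,0,0.7]]'
python3 -c "
from h import *
save(bot.read_camera('side'),'s2',(290,240,430,380),4)"
```

```text
time: 8.3
tool_pos: [0.4726, -0.2922, 0.0196]
tcp_rot: [1.031, 2.966, -0.001]
wrist_force: [0.3, 0.3, 0.0]
width: 0.7
grip_force: 0.0
```

View pics/s2.png

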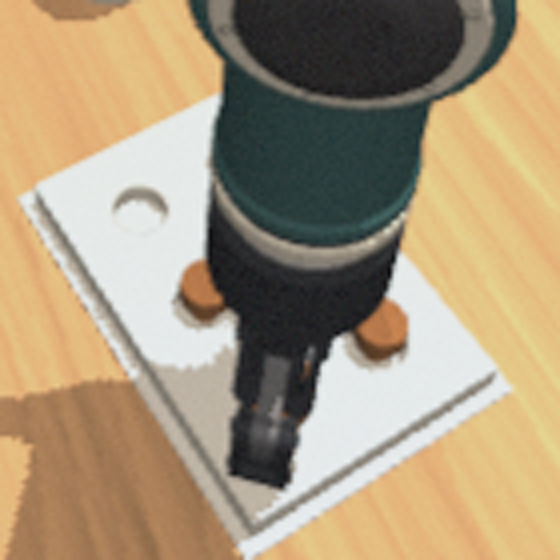

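The gripper straddles the stopper and is clear of the small ones at crop (205,290) and (382,328). Close and lift.

```bash
python3 -m creep '[[0,0,0,0,0.2],[0,0,0,0,0.2],[0,0,0,0,0.2],[0,0,0,0,0.2],[0,0,0,0,0.2],[0,0,0,0,0.2]]' 35
```

```text
time: 9.1
tool_pos: [0.4724, -0.2922, 0.0196]
tcp_rot: [1.031, 2.967, -0.001]
wrist_force: [-0.7, 0.3, 6.0]
width: 0.4
grip_force: 34.9
```

```bash
python3 -m creep '[[0,0,-0.15,0,0.2],[0,0,-0.2,0,0.2],[0,0,-0.3,0,0.2],[0,0,-0.4,0,0.2],[0,0,-0.5,0,0.2],[0,0,-0.5,0,0.2],[0,0,-0.5,0,0.2],[0,0,-0.5,0,0.2],[0,0,-0.5,0,0.2],[0,0,-0.5,0,0.2],[0,0,0,0,0.2],[0,0,0,0,0.2]]'
python3 - <<'E'
from h import *
b=bot.read_camera('side');a=bot.read_camera('scene');s=bot.read_state();t=s['tool_pos']
im=[]
for n,p in (('a',a),('b',b)):
    c=proj(p,t).round().astype(int);print(n,c);c=np.clip(c,30,[609,369])
    im.append(cv2.resize(np.ascontiguousarray(p['pixels'][c[1]-30:c[1]+30,c[0]-30:c[0]+30,::-1]),(400,400),interpolation=2));print(c-30)
cv2.imwrite('pics/held.png',np.hstack(im))
print(plan((.583,.264,.225)))
E
```

```text
time: 10.6
tool_pos: [0.4715, -0.2914, 0.2208]
tcp_rot: [-1.031, -2.967, -0.0]
wrist_force: [0.2, -0.1, -1.6]
width: 0.4
grip_force: 34.9
a [209 118]
[179  88]
b [367 279]
[337 249]
[ 5.12784604 10.09918959 -0.09303365]
```

View pics/held.png

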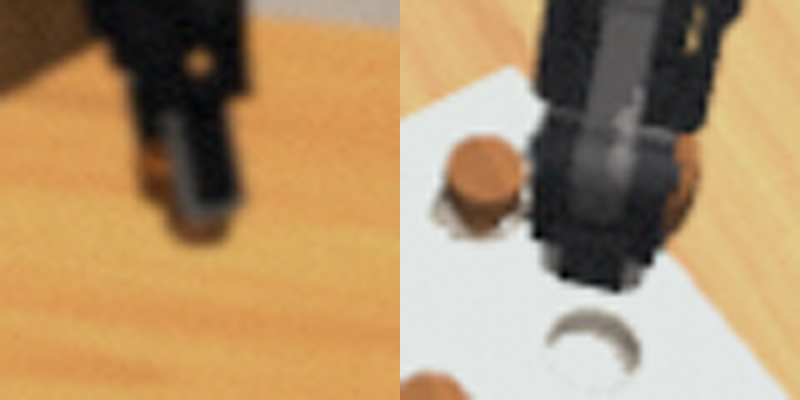

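The stopper is held upright, out of the pocket (35 N, opening 0.4). Carry it at TCP z 0.22 (cork end about 0.206), well above the 0.143 tall jar.

```bash
python3 -m creep '[[0.16,0.315,0,0,0.2],[0.32,0.63,0,0,0.2],[0.32,0.63,0,0,0.2],[0.32,0.63,0,0,0.2],[0.32,0.63,0,0,0.2],[0.32,0.63,0,0,0.2],[0.32,0.63,0,0,0.2],[0.32,0.63,0,0,0.2],[0.32,0.63,0,0,0.2],[0.32,0.63,0,0,0.2],[0.32,0.63,0,0,0.2],[0.32,0.63,0,0,0.2],[0.32,0.63,0,0,0.2],[0.32,0.63,0,0,0.2],[0.32,0.63,0,0,0.2],[0.32,0.63,0,0,0.2],[0.16,0.315,0,0,0.2],[0,0,0,0,0.2],[0,0,0,0,0.2],[0,0,0,0,0.2]]'
python3 - <<'E'
from h import *
t=bot.read_state()['tool_pos']
for n in ('scene','side','wrist'):
    p=bot.read_camera(n);print(n,'tcp',proj(p,t).round(1),'end',proj(p,t-[0,0,.0146]).round(1),'head',proj(p,t+[0,0,.0104]).round(1))
    for d in bot.regions_of('stopper',p):
        if np.hypot(*(np.mean(np.argwhere(d['mask'])[:,::-1],0)-proj(p,t)))<60: print(d['score'],np.round(d['bbox'],1),d['mask'].sum())
print(plan((.583,.264,.1235)))
E
```

```text
time: 13.2
tool_pos: [0.5834, 0.2613, 0.2213]
tcp_rot: [-1.033, -2.967, 0.001]
wrist_force: [-0.1, -0.2, -1.0]
width: 0.405
grip_force: 35.0
scene tcp [456.6 175.5] end [455.  182.9] head [457.7 170.2]
0.77 [449.2 160.8 462.5 184.1] 319
side tcp [300.1  95.4] end [300.3 100.7] head [300.   91.6]
0.58 [300.5  87.1 306.9 100.3] 68
wrist tcp [322.3 262.5] end [322.3 249. ] head [322.4 273.7]
0.67 [282.3 231.7 363.1 320.4] 5730
[0.03559519 0.02382508 1.95806715]
```

```bash
python3 -m creep '[[0,0.03,0.4,0,0.2],[0.03,0.03,0.4,0,0.2],[0.03,0,0.4,0,0.2],[0,0,0.3,0,0.2],[0,0,0,0,0.2],[0,0,0,0,0.2]]'
cat > m.py <<'E'
from h import *
from scipy.optimize import least_squares
s=bot.read_state();t=s['tool_pos'];print(s['time'],t.round(4),s['grip_force'])
th=np.linspace(0,6.28,60)
L=[(.009,0),(.012,.006),(.012,.018),(.018,.018),(.018,.032)]
pts=np.array([(r*np.cos(x),r*np.sin(x),z) for r,z in L for x in th])
for n in ('scene','side','wrist'):
    p=bot.read_camera(n)
    for dz in (-.0146,-.0116):
        P=np.array([proj(p,t+[0,0,dz]+q) for q in pts]);print(n,dz,P.min(0).round(1),P.max(0).round(1))
    for d in bot.regions_of('stopper',p):
        if np.hypot(*(np.mean(np.argwhere(d['mask'])[:,::-1],0)-proj(p,t)))<60: print('  seen',round(d['score'],2),np.round(d['bbox'],1),d['mask'].sum())
    for d in bot.look_for('wide_jar_mouth',p)[:5]: print('  jar',round(d['score'],2),np.round(d['bbox'],1))
    R_=np.array([proj(p,[.583+.019*np.cos(x),.264+.019*np.sin(x),.101]) for x in th]);print('  rim pred',R_.min(0).round(1),R_.max(0).round(1))
E
python3 m.py
```

```text
time: 14.25
tool_pos: [0.5835, 0.2668, 0.1467]
tcp_rot: [1.031, 2.967, 0.001]
wrist_force: [-1.0, -0.8, -0.8]
width: 0.399
grip_force: 35.0
14.25 [0.5835 0.2668 0.1467] 34.95094537502155
scene -0.0146 [442. 198.] [464.6 221.2]
scene -0.0116 [442.3 196.7] [465.  219.9]
  seen 0.8 [445.5 197.1 456.4 216.5] 309
  jar 0.74 [424.2 226.8 460.8 267.9]
  jar 0.73 [350.3 270.7 388.9 329.7]
  jar 0.7 [434.8 181.1 462.6 204.4]
  jar 0.63 [368.9 160.3 397.2 205.1]
  rim pred [435.6 224.6] [456.9 237.6]
side -0.0146 [293.4 110.8] [307.  126.5]
side -0.0116 [293.3 109.8] [306.9 125.5]
  seen 0.75 [256.3 124.5 325.4 193.7] 1860
  jar 0.94 [355.6 138.8 375.6 173.3]
  jar 0.89 [288.8 133.1 315.7 159.5]
  jar 0.59 [219.5 191.3 254.2 228.5]
  jar 0.58 [213.  152.9 239.3 191.3]
  rim pred [294.3 131.1] [307.9 138.8]
wrist -0.0146 [280.4 228.7] [366.8 318.4]
wrist -0.0116 [279.5 231.3] [367.8 322.9]
  seen 0.58 [282.5 230.9 365.1 320.1] 5715
  jar 0.85 [  0.3  52.2  24.7 125.8]
  jar 0.74 [273.8 153.6 367.7 246.3]
  jar 0.68 [296.5 335.9 358.5 368.3]
  jar 0.35 [152.4 354.7 167.2 371.6]
  rim pred [286.8 197.5] [350.7 257. ]
```

```bash
cat > d.py <<'E'
from h import *
t=bot.read_state()['tool_pos'];print(t)
for n in ('scene','side'):
    p=bot.read_camera(n);r=cv2.imread(f'pics/{n}0.png')[:,:,::-1]
    ims=np.mean([bot.read_camera(n)['pixels'].astype(float) for _ in range(3)]+[p['pixels']],0)
    D=np.abs(ims-r).max(2)
    e=proj(p,t-[0,0,.0146]);print(n,'axis end',e.round(1),'tip',proj(p,t).round(1))
    for a in np.linspace(0,0,1):
        E_=np.array([proj(p,t+[.009*np.cos(x),.009*np.sin(x),-.0146]) for x in np.linspace(0,6.28,60)]);print('end disc',E_.min(0).round(1),E_.max(0).round(1))
    u,v=e.round().astype(int)
    print('cols',u-12,u+12,'rows from',v-10)
    for y in range(v-10,v+8): print(y,''.join('#' if D[y,x]>35 else '+' if D[y,x]>20 else '.' for x in range(u-16,u+17)))
print(plan((.583,.264,t[2])))
E
python3 d.py
```

```text
[0.58322029 0.2666636  0.14663852]
scene axis end [450.6 218.1] tip [452.  211.6]
end disc [445.4 215.1] [455.8 221.2]
cols 439 463 rows from 208
208 ..++##################+####+#####
209 ....+################++####+#####
210 .....+###############+.####+#####
211 .....+#################.+++######
212 .....+##################+########
213 ....+############################
214 ...+#################+++#########
215 ..+#####+############+..+#######+
216 .+####+..############+...+###++..
217 .#####...+###########+....+......
218 +####+...+##########+............
219 ####+.....+#######++.............
220 ####........++##++...............
221 ###+.............................
222 ##+..............................
223 #+...............................
224 #+...............................
225 +................................
side axis end [300.4 124.7] tip [300.3 120. ]
end disc [297.1 122.9] [303.7 126.5]
cols 288 312 rows from 115
115 .........+##############.........
116 ..........##############.........
117 ..........##############.........
118 ..........##############.........
119 ..........##############.........
120 ..........#############+.........
121 ..........############+..........
122 ..........############...........
123 ..........+######+###+...........
124 ..............+######............
125 ..............+#####.............
126 ................+++..............
127 .................................
128 .................................
129 .................................
130 .................................
131 .................................
132 .................................
[-0.03137992 -0.04183476 -0.0074732 ]
```

The silhouette matches the model: cork end 14 to 15 mm below the TCP, upright. The jar and stopper offsets both put the target TCP at (0.583, 0.264). I'll correct and lower gently.

```bash
python3 -m creep '[[-0.03,-0.04,0,0,0.2],[0,0,0,0,0.2],[0,0,0.1,0,0.2],[0,0,0.1,0,0.2],[0,0,0.1,0,0.2],[0,0,0.06,0,0.2],[0,0,0.04,0,0.2],[0,0,0.03,0,0.2],[0,0,0,0,0.2],[0,0,0,0,0.2]]'; python3 d.py
python3 - <<'E'
from h import *
for n in ('scene','side'):
    p=bot.read_camera(n);print(n,'rim centre',proj(p,(.583,.264,.101)).round(1),proj(p,(.5861,.263,.101)).round(1))
E
```

```text
time: 16.35
tool_pos: [0.5831, 0.2642, 0.125]
tcp_rot: [1.031, 2.967, 0.0]
wrist_force: [-0.5, 1.2, 0.6]
width: 0.402
grip_force: 35.0
[0.58312654 0.26418137 0.12496474]
scene axis end [447.1 227.1] tip [448.5 220.9]
end disc [442.1 224.1] [452.2 230.2]
cols 435 459 rows from 217
217 ....+###################++.######
218 ....+###################++.######
219 ...+####################+++######
220 ...######################+#######
221 ..+####+++#######################
222 .+####+..+#######################
223 +####+...+#######################
224 ####+.....######################+
225 ####+.....####################+..
226 ###+......+#################+....
227 ##+........+#########+..+........
228 #+.........++#######+............
229 #+............+++++..............
230 #+...............................
231 ##+..............................
232 ###+.............................
233 +##+.............................
234 .................................
side axis end [301. 132.] tip [300.8 127.4]
end disc [297.7 130.2] [304.2 133.8]
cols 289 313 rows from 122
122 .........##############..........
123 .........+#############+.........
124 .........+#######+#####+.........
125 ..........######++#####+.........
126 ..........######++#####..........
127 ..........#############..........
128 ..........############...........
129 ..........###########+...........
130 ..........+##########............
131 ............+########............
132 .............+######.............
133 ..............+####..............
134 .................................
135 .................................
136 .................................
137 .................................
138 .................................
139 .................................
[-0.00168417 -0.00210557 -0.00288659]
scene rim centre [446.2 231. ] [445.5 231.9]
side rim centre [301.1 134.9] [302.3 134.8]
```

The cork end is aligned with the mouth to within about 2 mm in both views and is about 9.5 mm above the rim. I'll go down 2 mm more, settle, check and hand in.

```bash
python3 -m creep '[[0,0,0.04,0,0.2],[0,0,0,0,0.2],[0,0,0,0,0.2],[0,0,0,0,0.2],[0,0,0,0,0.2]]' && python3 -c "
from h import *
s=bot.read_state();print(s['tool_pos'],s['grip_force'],s['wrist_force'],np.abs(s['joint_vel']).max())
assert s['grip_force']>10 and .121<s['tool_pos'][2]<.127
print(bot.finish_job())"
```

```text
time: 17.48
tool_pos: [0.583, 0.2642, 0.1228]
tcp_rot: [1.031, 2.968, 0.0]
wrist_force: [0.2, 0.5, 0.0]
width: 0.4
grip_force: 35.0
[0.58303707 0.26415892 0.12281909] 34.95124484645203 [0.21216945 0.51346764 0.02524642] 0.0018392912341004155
the job is handed in; nothing more can be done
None
```

I handed the job in at about 17.5 s with the large stopper held still and upright over the wide jar's mouth, by my measurements about 7 mm above the rim and within about 2 mm of centre; no verdict came back.

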